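Drive a broken dressing stone out of the grinder plate's T-slot

ROBOT

A 6-joint arm with a two-finger parallel gripper is mounted at the origin on the work surface. World frame = base frame: x ahead of the robot, y to its left, z up, the work surface at z = 0. Lengths are in m, angles in rad, forces in N, time in s.
With the tool pointing down it reaches from about 0.375 to 0.975 m from the base axis. Payload 3.8 kg.
Tool frame: the origin (TCP) lies midway between the tips of the shut fingers; the grasp point (between the pads) lies 19 mm behind it; z points along the fingers, y is the line along which they close (so a half turn about z gives the same grasp; the last joint's range is limited). The gripper opens to 85 mm and grips with 20 to 120 N. Pads are 22 mm wide; open, the fingers measure 114 mm over their backs; the gripper's body (76 mm by 85 mm) begins 54 mm behind the grasp point. The pads swing forward as they close: fully open they stand 13 mm farther back than shut.
Start: joints at [-1.33, 0.264, 1.604, -0, 1.274, -0.037], TCP at [0.185, -0.649, 0.231] pointing down, gripper open.
Joint ranges: [-2.63, 2.63], [-0.94, 2.18], [0.31, 2.57], [-1.31, 4.45], [0, 2.66], [-2.55, 2.55]. Speed limits (rad/s): [2.57, 2.57, 3.14, 3.14, 3.14, 3.14].

INTERFACE

Orientations are given as a rotation vector (axis times angle).
In Python, from workcell import bot, imaging gives the robot as it stands.
- The arm moves only by the tool step_arm, never from a script. Its argument "series" is a list of rows, each an object of numbers: "grip": the closure, from -1 (fully open) to 1 (shut); "x", "y", "z": the shift along the tool's x, y, z normalised to -1 to 1, where 1 is 500 mm; "ax", "ay", "az": the turn, a rotation vector about the tool's x, y, z normalised to -1 to 1, where 1 is 30 degrees. A call has 1 to 12 rows; each row is the pose to reach, as a shift and turn from the pose commanded when the call began, along the tool's axes at that moment; what a row does not reach only later rows make up. A row lasts 1/10 s, in which the tool goes at most 50 mm and 8.59 degrees, less where a joint would pass 70% of its speed; a pose out of reach is approached as far as the arm can. A call with a number of a shift or a turn outside -1 to 1 is refused whole. A call with a gripper value outside its range is refused whole. The fingers move at their own pace and stop on an object; "force" is the grip in N (left out, the last holds). Time passes only in rows, so rows that repeat a pose let the fingers close. It gives the time, the measured TCP pose, the force, the opening and the grip force at its end, in the units of the state.
- bot.read_state(): the state, without advancing time (a new reading comes with each control period).
- imaging.read_camera(name): name is "side" or "top"; returns a dict with "img" (420x560x3 uint8, red, green, blue), "fx", "fy", "cx", "cy" (pixels), "k1" (the pictures are not rectified: a ray, as slopes to the right and down, at radius r is drawn at 1 + k1 r^2 times it, then the intrinsics apply), "R" (3x3) and "t" (3): a world point X has camera coordinates R X + t. Camera axes: x right, y down, z forward; pixel columns grow to the right and rows downward; lengths in m; the calibration is good to about 2 mm. A picture is of the moment at which its call begins. There is no depth.
- bot.finish_job(): hands the job in; it is judged then, once.
The state is a dict: "time": time; "q": joint angles; "joint_vel": joint speeds; "joint_torque": joint torques, N m; "tool_pos": TCP position; "tcp_rot": TCP orientation; "wrist_force": force on the tool from outside, world axes, zero at the start; "torque": the same for the moment, N m; "width": opening from 0.0 (shut) to 1.0 (fully open); "grip_force": force on a finger pad.
Only numpy, scipy, OpenCV 4.12 (cv2) and the standard library are available. Lean on these libraries where they do the work, as an engineer would, in place of code of your own. Each camera call takes 0.05 s, during which the arm holds its last target. There are 200 camera calls.

TASK

A broken piece of green dressing stone is lodged in one of the two T-slots of the grinder's aluminium plate. Draw the orange-handled scraper out of its holder by the steel shank, lay it on the black rubber pad and let go, then take it again by the orange handle, put its foot in the slot behind the stone and push the stone along, under the blue clamp strap, out of the open end into the red tray. Finish by laying the scraper upright, foot down, back on the black pad; keep the gripper off the sharp stone, and leave the brass nut in the other slot, the glass bowl and the blue bottle where they are.

Things in the scene. Friction and masses are not known exactly. Their poses are not given: they have to be found in the camera images.
- plate: Fixed aluminium plate 260 x 130 x 60 mm high; origin: centre of its underside, on the table; x along the slots to their open ends, z up. Two T-slots along x, centred at y = -30 and +30 mm, open at x = +130 mm, closed behind x = -115 mm. Throat 19 mm wide in the plate's top 15 mm; below it an undercut 36 mm wide, 15 mm high; slot floor 30 mm above the table.
- strap (a point): Middle of the top of the blue clamp strap fixed across both slots, 84 mm from the plate's origin along its x. The strap is 42 mm wide along the slots (plate x = 63 to 105 mm); underside 30 mm, top 42 mm, bolt heads 49 mm above the plate's top; its feet stand outside plate y = +-51 mm.
- tray: Fixed red open tray 130 x 150 x 22 mm high (walls 3 mm) on the table, close against the open ends of the slots; origin: centre of its underside, axes as the plate's.
- stone_center (a point): Centre of the broken dressing stone, green, loose, 60 long (x) x 30 wide x 12 mm high, 0.1 to 0.23 kg. It lies on the floor of one of the two slots, long axis along the slot, too wide to be lifted through the throat. x points to the open end; its square rear face is 30 mm behind the centre. It slides under a few newtons.
- clamp_nut_center (a point): Centre of a brass clamp nut 60 x 30 x 12 mm that lies in the other slot; it is to stay there.
- holder: Fixed grey tool holder 120 (x) x 46 x 147 mm high; origin: centre of its underside. A sleeve closed all round, open only at its +x face, 60 mm from the origin: inside 30 mm wide, 36 mm high, 112 mm deep, floor 105 mm above the table. The scraper starts lying level in it, pointing out along the holder's x, and must be drawn 120 mm straight along x to come free.
- scraper_handle (a point): Centre of the scraper's orange handle, 90 long (x) x 24 wide (y) x 30 mm high (z). The scraper (one rigid piece, 184 mm long, about 0.2 kg) has x towards its foot, z up. The handle's front end is 45 mm ahead of this point; from there a steel shank runs on 94 mm, its underside level with the handle's, 15 mm below this point. At the start the handle is hidden in the holder.
- scraper_shank (a point): Point on the scraper's shank to take it by in the holder: centre of the 12 mm wide (y), 16 mm high (z) steel bar, 95 mm ahead of the handle's centre, axes as the handle's, its underside level with the handle's. About 75 mm of shank sticks out of the holder.
- scraper_foot (a point): Middle of the bottom of the scraper's foot, a steel blade 8 mm thick (x) and 13 mm wide (y) that reaches 30 mm below the underside of shank and handle at the front end: 135 mm ahead of the handle's centre and 45 mm below it.
- pad: Fixed black rubber pad 100 (x) x 130 (y) x 45 mm high; origin at the centre of its underside. The scraper lies level on it with the handle on the pad and the foot hanging down beyond the pad's edge.
- glass_bowl: Bystander to leave alone: clear glass bowl, 100 mm across, 80 mm high; origin on its underside.
- coolant_bottle: Bystander to leave alone: blue plastic bottle, 66 mm across, 170 mm high; origin on its underside.
Things that resemble listed ones, but are neither listed nor needed, are in the scene too. There is more than one size of the part that bears stone_center; the job needs the middle-sized. Leave any pink look-alike of the part that bears scraper_handle alone.

How it is judged:
On the way, in this order (a step that is already met when the one before it is completed fails the run):
1. the scraper lies on the black pad, upright and let go (contact force between scraper and pad above 0.5 N and contact force between the fingers and scraper below 0.05 N and linear speed of scraper below 0.03 m/s and angle between scraper_handle's own z axis and vertical below 0.5 rad), for 0.2 s.
2. the scraper's foot, down in the slot, pushes the stone (contact force between scraper and stone above 0.3 N and z of scraper_foot in the frame of plate below 0.045 m and x of scraper_foot in the frame of plate below 0.1 m), for 0.1 s.
3. the stone is in the red tray ((x of stone_center in the frame of tray above -0.041 m or (x of stone_center in the frame of tray above -0.062 m and z of stone_center in the frame of tray below 0.014 m)) and x of stone_center in the frame of tray below 0.062 m and y of stone_center in the frame of tray between -0.07 and 0.07 m and z of stone_center in the frame of tray below 0.028 m), for 0.2 s.
At the end, for the whole second after the job is handed in: The stone is at rest in the red tray, wholly out of the slot: centre over the tray, under 28 mm above the table (under 14 mm if within 24 mm of the wall by the plate). The scraper lies at rest on the black pad, upright within 0.5 rad, untouched by the robot (all of step 1 and all of step 3 and linear speed of stone below 0.03 m/s).
It fails at once if the gripper touches the stone (contact force between any of the fingers, the arm and stone above 0.5 N).
It fails at once if the glass bowl or the blue bottle is moved by more than 30 mm, or the clamp nut by more than 15 mm (distance of any of glass_bowl, coolant_bottle from where it was at the start of the episode above 0.03 m or distance of clamp_nut_center from where it was at the start of the episode above 0.015 m).
It also fails if it takes over 70 s, if anything falls off the work surface, if the arm or the gripper's body presses on something with over 40 N, if the wrist force passes 120 N, or if a joint passes its speed limit or range.

## Working session

There is one attempt and no reset: what is moved stays moved. The work goes in short steps, Python scripts to look and compute and a tool call to move; the robot and the scene stay as the last step left them, time stands still between calls to the robot, and variables do not carry over. Pictures are saved under pics/ and viewed, at most 10 in all, crops included, and the job is handed in when it is done.

Besides the shell and the picture viewer there is one more tool, called as name(argument=value, ...) on one line, values as JSON. step_arm: Moves the arm, as the interface text tells. Scaled input: -1 to 1 covers 500 mm each way for a shift and 30 degrees each way for a turn. Its arguments: {"type":"object","properties":{"series":{"type":"array","items":{"type":"object","properties":{"grip":{"type":"number"},"x":{"type":"number","minimum":-1,"maximum":1},"y":{"type":"number","minimum":-1,"maximum":1},"z":{"type":"number","minimum":-1,"maximum":1},"ax":{"type":"number","minimum":-1,"maximum":1},"ay":{"type":"number","minimum":-1,"maximum":1},"az":{"type":"number","minimum":-1,"maximum":1}}}},"force":{"type":"number"}},"required":["series"]}

```bash
mkdir -p pics; cat > h.py <<'E'
import numpy as np, cv2
from scipy.spatial.transform import Rotation as Ro
from workcell import bot, imaging
def cam(n):
    c=imaging.read_camera(n); c['R']=np.array(c['R']); c['t']=np.array(c['t']); return c
def ray(c,u,v):
    K=np.array([[c['fx'],0,c['cx']],[0,c['fy'],c['cy']],[0,0,1.]])
    p=cv2.undistortPoints(np.array([[[u,v]]],float),K,np.array([c['k1'],0,0,0.]))[0,0]
    d=c['R'].T@np.array([p[0],p[1],1]); return -c['R'].T@c['t'], d
def onz(c,u,v,z):
    o,d=ray(c,u,v); return o+d*(z-o[2])/d[2]
def proj(c,X):
    K=np.array([[c['fx'],0,c['cx']],[0,c['fy'],c['cy']],[0,0,1.]])
    return cv2.projectPoints(np.array(X,float).reshape(-1,1,3),cv2.Rodrigues(c['R'])[0],c['t'],K,np.array([c['k1'],0,0,0.]))[0].reshape(-1,2)
def save(c,n): cv2.imwrite(f'pics/{n}.png',c['img'][:,:,::-1])
E
python3 - <<'E'
from h import *
for n in('top','side'):
    c=cam(n); save(c,n+'0'); print(n,-c['R'].T@c['t'],c['fx'],c['k1'],c['R'].round(3).tolist())
s=bot.read_state(); print(s)
E
```

```text
top [ 0.38167329 -0.0714842   1.24446709] 521.186524769098 -0.09628480014773318 [[0.009, -1.0, -0.026], [-0.993, -0.006, -0.115], [0.115, 0.027, -0.993]]
side [0.24188586 0.80031008 1.0800813 ] 483.1495836709369 -0.14546914675662198 [[-0.955, -0.297, -0.016], [-0.209, 0.709, -0.673], [0.211, -0.639, -0.74]]
{'time': 0.1, 'q': array([-1.32990129e+00,  2.64696499e-01,  1.60525028e+00,  3.36135709e-05,
        1.27368626e+00, -3.69071741e-02]), 'joint_vel': array([ 6.07321692e-05, -1.19385224e-03, -1.76155058e-03,  7.64916145e-04,
        6.32706979e-04,  8.54157759e-04]), 'joint_torque': array([ 3.78588193e-04, -5.16706216e+01, -3.68590522e+01, -3.72889269e-05,
        6.27232526e-03, -2.07124498e-05]), 'tool_pos': array([ 0.18496047, -0.64847754,  0.23006699]), 'tcp_rot': array([-3.10932382e+00, -4.34672020e-01,  2.75939902e-04]), 'wrist_force': array([ 0.40151383, -0.60048097, -0.36828594]), 'torque': array([0.02897506, 0.00787434, 0.01170583]), 'grip_force': 0.0, 'width': 0.9980646469352552}
```

View pics/top0.png

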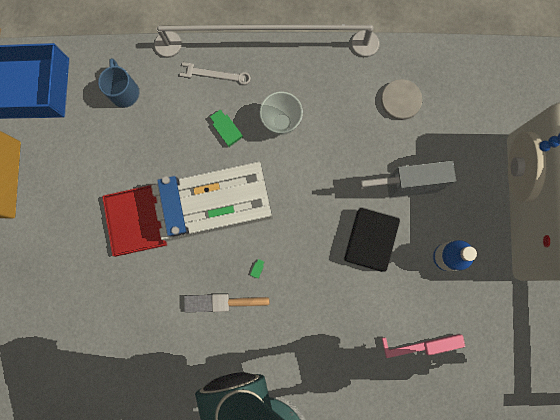

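View pics/side0.png

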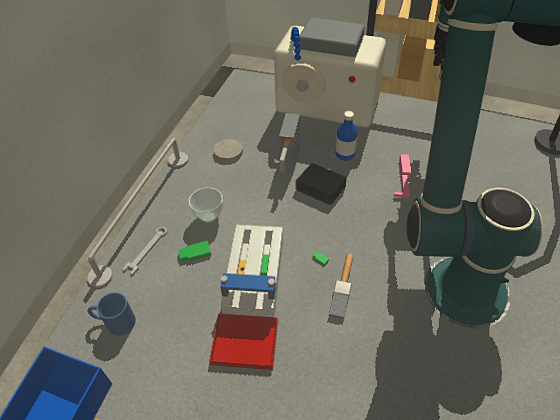

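The top view has the plate at about (225,200), with its open ends and the red tray to the left at (132,220). The stone is in the lower slot at (219,211) and the nut in the upper one at (206,188). The holder is at (427,175) with the shank pointing left to (363,183), the pad is at (372,240) and the bottle at (460,255). Next I'll enlarge both areas.

```bash
python3 - <<'E'
from h import *
c=cam('top'); s=cam('side')
a=cv2.resize(c['img'][150:260,95:280],None,fx=4,fy=4,interpolation=cv2.INTER_CUBIC)
cv2.imwrite('pics/a.png',a[:,:,::-1])
b=cv2.resize(c['img'][145:280,305:475],None,fx=4,fy=4,interpolation=cv2.INTER_CUBIC)
cv2.imwrite('pics/b.png',b[:,:,::-1])
d=cv2.resize(s['img'][100:210,260:370],None,fx=5,fy=5,interpolation=cv2.INTER_CUBIC)
cv2.imwrite('pics/d.png',d[:,:,::-1])
hsv=cv2.cvtColor(c['img'],cv2.COLOR_RGB2HSV)
def m(lo,hi,box):
    k=cv2.inRange(hsv,lo,hi); z=np.zeros_like(k); x0,y0,x1,y1=box; z[y0:y1,x0:x1]=k[y0:y1,x0:x1]; 
    cs=cv2.findContours(z,0,2)[0]; q=max(cs,key=cv2.contourArea); return cv2.minAreaRect(q),cv2.contourArea(q)
for n,lo,hi,box,z in [('stone',(45,100,60),(80,255,255),(200,200,240,222),.042),('nut',(10,120,90),(28,255,255),(180,175,240,200),.042),('tray',(0,150,40),(8,255,255),(95,175,175,265),.022),('pad',(0,0,0),(180,255,45),(335,200,405,280),.045),('strap',(100,120,50),(125,255,255),(150,165,195,245),.102)]:
    r,ar=m(lo,hi,box); P=cv2.boxPoints(r); print(n,np.round(r[0],1),r[1],r[2],ar,onz(c,*r[0],z).round(4)); print([onz(c,*p,z)[:2].round(3).tolist() for p in P])
E
```

```text
stone [220.5 210.9] (7.054146766662598, 25.283178329467773) 77.90524291992188 147.5 [0.5365 0.0986 0.042 ]
[[0.538, 0.129], [0.551, 0.072], [0.535, 0.068], [0.522, 0.126]]
nut [206.  188.1] (6.704931735992432, 25.492706298828125) 77.90524291992188 120.5 [0.5905 0.1341 0.042 ]
[[0.592, 0.165], [0.605, 0.107], [0.589, 0.103], [0.576, 0.162]]
tray [132.7 220.3] (62.18467712402344, 55.10503005981445) 77.79953002929688 3002.0 [0.5154 0.3129 0.022 ]
[[0.575, 0.399], [0.603, 0.267], [0.457, 0.229], [0.428, 0.359]]
pad [371.5 239.5] (43.94059753417969, 55.956295013427734) 15.255120277404785 2334.5 [ 0.4716 -0.2521  0.045 ]
[[0.422, -0.186], [0.548, -0.221], [0.521, -0.319], [0.397, -0.283]]
strap [171.4 205.6] (57.33279037475586, 18.782974243164062) 79.69515228271484 861.5 [0.5402 0.2008 0.102 ]
[[0.6, 0.236], [0.608, 0.194], [0.481, 0.167], [0.473, 0.208]]
```

View pics/a.png

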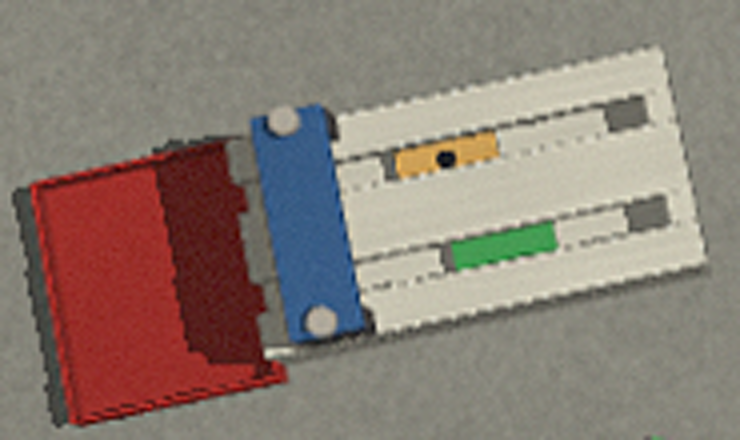

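View pics/b.png

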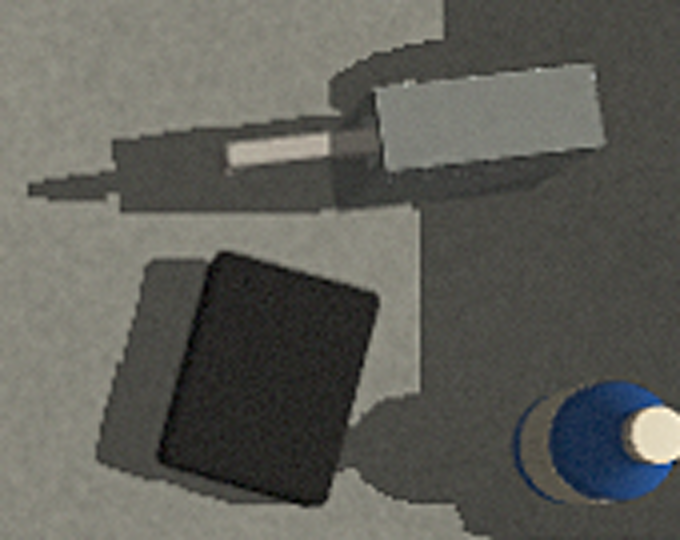

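View pics/d.png

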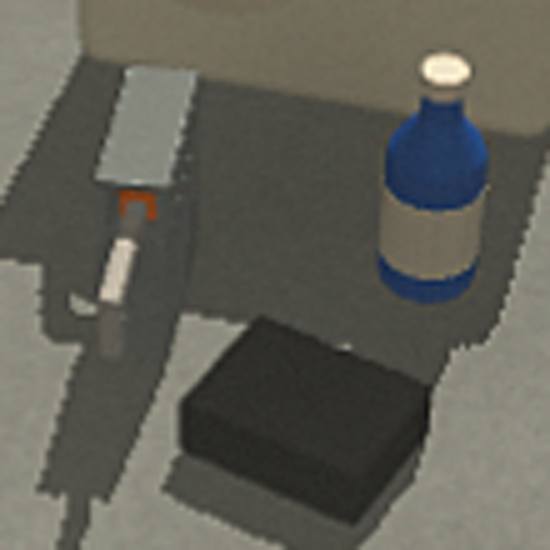

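Picture a (4x, offset 95,150) shows the plate corners at (660,47) and (706,267), and the stone at x 448–556. Picture b (4x, offset 305,145) shows the holder top corners at (375,88), (595,65), (604,147) and (388,171), and the shank end at (228,155). In b the pad corners are (222,252), (378,297), (322,505) and (160,458). Picture d shows the shank sticking out of the holder, with its end at about (113,302) and the foot hanging below.

```bash
python3 - <<'E'
from h import *
c=cam('top'); s=cam('side')
A=lambda x,y,z:onz(c,95+x/4-.4,150+y/4-.4,z)
B=lambda x,y,z:onz(c,305+x/4-.4,145+y/4-.4,z)
D=lambda x,y,z:onz(s,260+x/5-.4,100+y/5-.4,z)
f=lambda n,P:print(n,np.round(P,4).tolist())
def ang(a,b): d=b-a; return np.degrees(np.arctan2(d[1],d[0])),np.linalg.norm(d)
p1,p2,p3=A(662,45,.06),A(708,266,.06),A(375,334,.06); f('plate',[p1,p2,p3]); print('width',ang(p2,p1),'edge',ang(p2,p3))
print('slot edge',ang(A(555,225,.06),A(357,263,.06)),'stone rear',A(557,238,.042),'front',A(450,258,.042),A(503,248,.042))
print('slot ends closed',A(668,211,.06),A(647,112,.06))
h=[B(375,88,.147),B(595,65,.147),B(604,147,.147),B(388,171,.147)]; f('holder',h); print(ang(h[1],h[0]),ang(h[2],h[3]),ang(h[0],h[3]), np.mean(h,0))
e=[B(228,155,.121),B(328,145,.121)]; f('shank',e); print(ang(e[1],e[0])); f('side shank',[D(113,302,.121),D(127,238,.121)]); print(ang(D(127,238,.121),D(113,302,.121)))
q=[B(222,252,.045),B(378,297,.045),B(322,505,.045),B(160,458,.045)]; f('pad',q); print(ang(q[1],q[0]),ang(q[2],q[3]),ang(q[3],q[0]),np.mean(q,0))
q=[D(265,318,.045),D(430,388,.045),D(352,480,.045),D(181,400,.045)]; f('pad side',q); print(np.mean(q,0))
f('bottle',D(425,285,0)); f('bottle cap',B(657,432,.17))
E
```

```text
plate [[0.652, 0.0062, 0.06], [0.5228, -0.0219, 0.06], [0.4824, 0.1692, 0.06]]
width (np.float64(12.27823073209128), np.float64(0.13214777521017787)) edge (np.float64(101.93710261899018), np.float64(0.19533973628446027))
slot edge (np.float64(101.19622475329108), np.float64(0.11663744272062064)) stone rear [0.54094925 0.06727219 0.042     ] front [0.52885228 0.12987921 0.042     ] [0.53490236 0.09883933 0.042     ]
slot ends closed [0.55454023 0.00146303 0.06      ] [0.61234789 0.01437751 0.06      ]
holder [[0.6209, -0.2964, 0.147], [0.6346, -0.4161, 0.147], [0.5898, -0.4194, 0.147], [0.5758, -0.3024, 0.147]]
(np.float64(96.52228361392343), np.float64(0.12046320897123583)) (np.float64(96.79155277904431), np.float64(0.1177772196638128)) (np.float64(-172.40306568855812), np.float64(0.04551450322644777)) [ 0.60528585 -0.35856654  0.147     ]
shank [[0.5887, -0.2204, 0.121], [0.5946, -0.2752, 0.121]]
(np.float64(96.1384891251666), np.float64(0.055157361485612504))
side shank [[0.5882, -0.2172, 0.121], [0.5977, -0.2754, 0.121]]
(np.float64(99.31151181011394), np.float64(0.059006827327627326))
pad [[0.5456, -0.2264, 0.045], [0.5199, -0.3166, 0.045], [0.3998, -0.2826, 0.045], [0.4262, -0.1898, 0.045]]
(np.float64(74.0740968335292), np.float64(0.09383470138583683)) (np.float64(74.11365668796036), np.float64(0.09643240481681839)) (np.float64(-17.023387435572886), np.float64(0.12487051780995183)) [ 0.47289237 -0.25384709  0.045     ]
pad side [[0.5182, -0.3104, 0.045], [0.4035, -0.2773, 0.045], [0.431, -0.1868, 0.045], [0.5481, -0.2235, 0.045]]
[ 0.47518576 -0.24949758  0.045     ]
bottle [0.4354, -0.4212, 0.0]
bottle cap [0.436, -0.4354, 0.17]
```

```bash
cat >> h.py <<'E'
def goto(pos,yaw,s=None):
    """print tool-frame command to reach tool-down pose with tool x at world yaw (deg)"""
    s=s or bot.read_state(); R0=Ro.from_rotvec(s['tcp_rot'])
    y=np.radians(yaw); Rt=Ro.from_matrix(np.array([[np.cos(y),np.sin(y),0],[np.sin(y),-np.cos(y),0],[0,0,-1]]))
    d=R0.inv().apply(np.array(pos)-s['tool_pos'])/.5; r=np.degrees((R0.inv()*Rt).as_rotvec())/30
    print('xyz',d.round(4),'a',r.round(3))
E
python3 - <<'E'
from h import *
goto([.185,-.649,.45],43); goto([.40,-.40,.45],43);goto([.593,-.26,.45],43)
E
```

```text
xyz [-2.000e-04 -1.000e-04 -4.384e-01] a [-0.002 -0.    -0.903]
xyz [ 0.5499 -0.3611 -0.4381] a [-0.002 -0.    -0.903]
xyz [ 0.9979 -0.5245 -0.4379] a [-0.002 -0.    -0.903]
```

step_arm(series=[{"z": -0.1, "grip": -1}, {"z": -0.2}, {"z": -0.3}, {"z": -0.4}, {"z": -0.438, "az": -0.2}, {"x": 0.1, "y": -0.07, "z": -0.438, "az": -0.4}, {"x": 0.18, "y": -0.12, "z": -0.438, "az": -0.6}, {"x": 0.26, "y": -0.17, "z": -0.438, "az": -0.8}, {"x": 0.34, "y": -0.22, "z": -0.438, "az": -0.9}, {"x": 0.42, "y": -0.27, "z": -0.438, "az": -0.9}, {"x": 0.5, "y": -0.32, "z": -0.438, "az": -0.9}, {"x": 0.55, "y": -0.36, "z": -0.438, "az": -0.9}])

```text
validation failed for argument at $.se...
```

```bash
python3 - <<'E'
from h import *
s=bot.read_state();print(s['time'],s['tool_pos'],s['q'],s['wrist_force']); goto([.593,-.26,.3],70)
E
```

```text
0.3 [ 0.18504833 -0.64885859  0.23081041] [-1.32990107e+00  2.64216058e-01  1.60447371e+00  1.63841114e-05
  1.27374268e+00 -3.69176580e-02] [ 0.108616   -0.75033476 -0.06355524]
xyz [ 0.9979 -0.5243 -0.1379] a [-1.000e-03 -1.000e-03 -1.803e+00]
```

step_arm(series=[{"x": 0, "y": 0, "z": -0.1, "ax": 0, "ay": 0, "az": 0, "grip": -1}, {"x": 0, "y": 0, "z": -0.2, "ax": 0, "ay": 0, "az": 0, "grip": -1}, {"x": 0, "y": 0, "z": -0.3, "ax": 0, "ay": 0, "az": 0, "grip": -1}, {"x": 0, "y": 0, "z": -0.4, "ax": 0, "ay": 0, "az": 0, "grip": -1}, {"x": 0, "y": 0, "z": -0.44, "ax": 0, "ay": 0, "az": -0.2, "grip": -1}, {"x": 0.1, "y": -0.07, "z": -0.44, "ax": 0, "ay": 0, "az": -0.4, "grip": -1}, {"x": 0.18, "y": -0.12, "z": -0.44, "ax": 0, "ay": 0, "az": -0.6, "grip": -1}, {"x": 0.26, "y": -0.17, "z": -0.44, "ax": 0, "ay": 0, "az": -0.8, "grip": -1}, {"x": 0.34, "y": -0.22, "z": -0.44, "ax": 0, "ay": 0, "az": -0.9, "grip": -1}, {"x": 0.42, "y": -0.27, "z": -0.44, "ax": 0, "ay": 0, "az": -0.9, "grip": -1}, {"x": 0.5, "y": -0.32, "z": -0.44, "ax": 0, "ay": 0, "az": -0.9, "grip": -1}, {"x": 0.55, "y": -0.36, "z": -0.44, "ax": 0, "ay": 0, "az": -0.9, "grip": -1}])

```text
time: 1.5
tool_pos: [0.402, -0.3981, 0.4514]
tcp_rot: [2.923, 1.152, 0.002]
wrist_force: [-0.3, -0.9, -1.4]
width: 1.003
grip_force: 0.0
```

```bash
python3 - <<'E'
from h import *
s=bot.read_state();print(s['time'],s['tool_pos'],s['q'],s['wrist_force']); goto([.593,-.26,.3],70)
E
```

```text
1.5 [ 0.40201016 -0.39814302  0.45139048] [-8.25177650e-01  1.05123645e-05  1.50594464e+00  9.60771579e-04
  1.63526033e+00 -5.33365187e-03] [-0.32589071 -0.91130755 -1.37763991]
xyz [0.4675 0.0586 0.3033] a [ 0.001 -0.002 -0.899]
```

step_arm(series=[{"x": 0.08, "y": 0.01, "z": 0, "ax": 0, "ay": 0, "az": -0.2, "grip": -1}, {"x": 0.16, "y": 0.02, "z": 0.04, "ax": 0, "ay": 0, "az": -0.4, "grip": -1}, {"x": 0.24, "y": 0.03, "z": 0.1, "ax": 0, "ay": 0, "az": -0.6, "grip": -1}, {"x": 0.32, "y": 0.04, "z": 0.16, "ax": 0, "ay": 0, "az": -0.8, "grip": -1}, {"x": 0.4, "y": 0.05, "z": 0.22, "ax": 0, "ay": 0, "az": -0.9, "grip": -1}, {"x": 0.467, "y": 0.058, "z": 0.28, "ax": 0, "ay": 0, "az": -0.9, "grip": -1}, {"x": 0.467, "y": 0.058, "z": 0.303, "ax": 0, "ay": 0, "az": -0.9, "grip": -1}])

```text
time: 2.2
tool_pos: [0.5921, -0.2589, 0.2948]
tcp_rot: [-2.566, -1.802, 0.002]
wrist_force: [-1.1, 0.4, -0.0]
width: 1.0
grip_force: 0.0
```

```bash
python3 - <<'E'
from h import *
s=bot.read_state();print(s['time'],s['tool_pos'],s['q'],s['wrist_force']); goto([.593,-.26,.2],96.7)
E
```

```text
2.2 [ 0.59212198 -0.25893468  0.29477386] [-0.45170424  0.18269024  1.58622039  0.00174694  1.37874382 -0.10569495] [-1.13881309  0.37514087 -0.01778106]
xyz [-0.0019  0.0035  0.1895] a [-0.01  -0.007 -0.885]
```

step_arm(series=[{"x": 0, "y": 0.002, "z": 0.05, "ax": 0, "ay": 0, "az": -0.25, "grip": -1}, {"x": 0, "y": 0.002, "z": 0.1, "ax": 0, "ay": 0, "az": -0.5, "grip": -1}, {"x": 0, "y": 0.002, "z": 0.15, "ax": 0, "ay": 0, "az": -0.75, "grip": -1}, {"x": 0, "y": 0.002, "z": 0.19, "ax": 0, "ay": 0, "az": -0.89, "grip": -1}, {"x": 0, "y": 0.002, "z": 0.19, "ax": 0, "ay": 0, "az": -0.89, "grip": -1}, {"x": 0, "y": 0.002, "z": 0.19, "ax": 0, "ay": 0, "az": -0.89, "grip": -1}])

```text
time: 2.8
tool_pos: [0.5916, -0.2637, 0.2052]
tcp_rot: [-2.092, -2.343, 0.0]
wrist_force: [0.3, 0.1, -0.0]
width: 0.999
grip_force: 0.0
```

```bash
python3 - <<'E'
from h import *
s=bot.read_state();print(s['time'],s['tool_pos'],s['q'],s['wrist_force']); goto([.593,-.26,.094],96.7)
c=cam('side'); 
d=cv2.resize(c['img'][60:170,240:350],None,fx=5,fy=5,interpolation=cv2.INTER_CUBIC)
t=cam('top'); e=cv2.resize(t['img'][120:230,340:390],None,fx=5,fy=5,interpolation=cv2.INTER_CUBIC)
cv2.imwrite('pics/e.png',np.hstack([d,e])[:,:,::-1])
E
```

```text
2.8 [ 0.5915632  -0.2636541   0.20520398] [-4.57618471e-01  2.29734578e-01  1.69479099e+00 -2.01600839e-04
  1.21727107e+00 -5.70648333e-01] [ 0.2586617   0.11435023 -0.00280072]
xyz [0.0069 0.0037 0.2224] a [-0.001  0.    -0.007]
```

View pics/e.png

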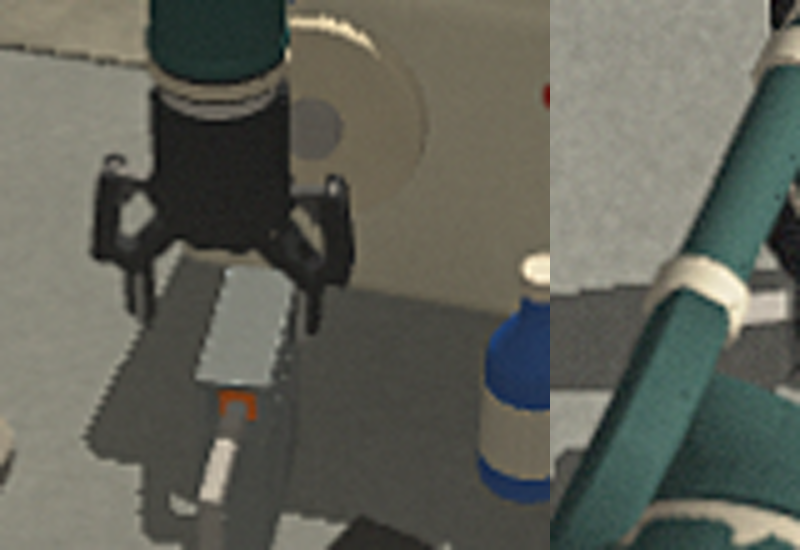

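The gripper stands over the shank, symmetric about it, with fingers clear of the holder. Descend.

step_arm(series=[{"x": 0.007, "y": 0.004, "z": 0.08, "ax": 0, "ay": 0, "az": 0, "grip": -1}, {"x": 0.007, "y": 0.004, "z": 0.15, "ax": 0, "ay": 0, "az": 0, "grip": -1}, {"x": 0.007, "y": 0.004, "z": 0.2, "ax": 0, "ay": 0, "az": 0, "grip": -1}, {"x": 0.007, "y": 0.004, "z": 0.22, "ax": 0, "ay": 0, "az": 0, "grip": -1}, {"x": 0.007, "y": 0.004, "z": 0.22, "ax": 0, "ay": 0, "az": 0, "grip": -1}, {"x": 0.007, "y": 0.004, "z": 0.22, "ax": 0, "ay": 0, "az": 0, "grip": -1}])

```text
time: 3.5
tool_pos: [0.5949, -0.2602, 0.0969]
tcp_rot: [2.088, 2.343, 0.001]
wrist_force: [-0.4, 0.3, -0.0]
width: 0.995
grip_force: 0.0
```

```bash
python3 - <<'E'
from h import *
s=bot.read_state();print(s['time'],s['tool_pos'],s['q'],s['wrist_force']); goto([.593,-.26,.094],96.7)
E
```

```text
3.5 [ 0.59490964 -0.26023533  0.0969306 ] [-4.50711149e-01  3.23928387e-01  1.78736029e+00 -5.08232761e-06
  1.02707253e+00 -5.65856781e-01] [-0.40331202  0.25167301 -0.01817106]
xyz [ 0.0009 -0.0038  0.0058] a [ 0.005  0.003 -0.003]
```

step_arm(series=[{"x": 0, "y": -0.003, "z": 0.004, "ax": 0, "ay": 0, "az": 0, "grip": -0.5}, {"x": 0, "y": -0.003, "z": 0.004, "ax": 0, "ay": 0, "az": 0, "grip": 0}, {"x": 0, "y": -0.003, "z": 0.004, "ax": 0, "ay": 0, "az": 0, "grip": 0.4}, {"x": 0, "y": -0.003, "z": 0.004, "ax": 0, "ay": 0, "az": 0, "grip": 0.7}, {"x": 0, "y": -0.003, "z": 0.004, "ax": 0, "ay": 0, "az": 0, "grip": 1}, {"x": 0, "y": -0.003, "z": 0.004, "ax": 0, "ay": 0, "az": 0, "grip": 1}, {"x": 0, "y": -0.003, "z": 0.004, "ax": 0, "ay": 0, "az": 0, "grip": 1}, {"x": 0, "y": -0.003, "z": 0.004, "ax": 0, "ay": 0, "az": 0, "grip": 1}], force=60)

```text
time: 4.3
tool_pos: [0.5922, -0.2597, 0.0931]
tcp_rot: [2.089, 2.346, 0.0]
wrist_force: [0.1, 0.2, 2.6]
width: 0.126
grip_force: 62.2
```

```bash
python3 - <<'E'
from h import *
s=bot.read_state();print(s); 
E
```

```text
{'time': 4.3, 'q': array([-4.51834601e-01,  3.24905153e-01,  1.79388372e+00,  5.06701625e-05,
        1.02232147e+00, -5.67345286e-01]), 'joint_vel': array([ 1.09290884e-03, -3.60766936e-04,  5.44428375e-06,  2.09947525e-03,
       -2.94418757e-04, -3.04823702e-04]), 'joint_torque': array([-1.91372163e-01, -4.91676235e+01, -3.18371701e+01, -4.38157562e-02,
       -1.47300828e-01, -1.98916218e-02]), 'tool_pos': array([ 0.59220444, -0.2597143 ,  0.0931418 ]), 'tcp_rot': array([2.08923883e+00, 2.34560094e+00, 2.71635600e-04]), 'wrist_force': array([0.14647999, 0.2383685 , 2.62425994]), 'torque': array([ 0.00023718,  0.03442109, -0.02481692]), 'grip_force': 62.22975969314575, 'width': 0.12572237235771178}
```

step_arm(series=[{"x": 0, "y": 0, "z": -0.005, "ax": 0, "ay": 0, "az": 0, "grip": 1}, {"x": 0.01, "y": 0, "z": -0.005, "ax": 0, "ay": 0, "az": 0, "grip": 1}, {"x": 0.03, "y": 0, "z": -0.005, "ax": 0, "ay": 0, "az": 0, "grip": 1}, {"x": 0.06, "y": 0, "z": -0.005, "ax": 0, "ay": 0, "az": 0, "grip": 1}, {"x": 0.09, "y": 0, "z": -0.005, "ax": 0, "ay": 0, "az": 0, "grip": 1}, {"x": 0.12, "y": 0, "z": -0.005, "ax": 0, "ay": 0, "az": 0, "grip": 1}], force=80)

```text
time: 4.9
tool_pos: [0.5845, -0.1981, 0.095]
tcp_rot: [-2.088, -2.346, 0.0]
wrist_force: [-0.7, -0.2, -2.0]
width: 0.125
grip_force: 80.4
```

```bash
python3 - <<'E'
from h import *
s=bot.read_state();print(s['time'],s['tool_pos'],s['wrist_force'],s['torque'],s['width'])
E
```

```text
4.9 [ 0.58450921 -0.19814037  0.09496809] [-0.69243681 -0.24666204 -1.9799356 ] [ 0.15554213  0.0431361  -0.01253436] 0.12477527860080495
```

Sliding freely. I'll draw it the rest of the way and then lift.

step_arm(series=[{"x": 0.03, "y": 0, "z": 0, "ax": 0, "ay": 0, "az": 0, "grip": 1}, {"x": 0.06, "y": 0, "z": 0, "ax": 0, "ay": 0, "az": 0, "grip": 1}, {"x": 0.09, "y": 0, "z": 0, "ax": 0, "ay": 0, "az": 0, "grip": 1}, {"x": 0.12, "y": 0, "z": 0, "ax": 0, "ay": 0, "az": 0, "grip": 1}, {"x": 0.15, "y": 0, "z": 0, "ax": 0, "ay": 0, "az": 0, "grip": 1}, {"x": 0.18, "y": 0, "z": 0, "ax": 0, "ay": 0, "az": 0, "grip": 1}, {"x": 0.19, "y": 0, "z": 0, "ax": 0, "ay": 0, "az": 0, "grip": 1}, {"x": 0.19, "y": 0, "z": -0.04, "ax": 0, "ay": 0, "az": 0, "grip": 1}, {"x": 0.19, "y": 0, "z": -0.08, "ax": 0, "ay": 0, "az": 0, "grip": 1}, {"x": 0.19, "y": 0, "z": -0.1, "ax": 0, "ay": 0, "az": 0, "grip": 1}, {"x": 0.19, "y": 0, "z": -0.1, "ax": 0, "ay": 0, "az": 0, "grip": 1}])

```text
time: 6.0
tool_pos: [0.5758, -0.1061, 0.1474]
tcp_rot: [2.087, 2.343, 0.003]
wrist_force: [-0.5, 0.1, -1.2]
width: 0.126
grip_force: 80.5
```

```bash
python3 - <<'E'
from h import *
s=bot.read_state();print(s['time'],s['tool_pos'],s['wrist_force'],s['torque'],s['width'])
S=cam('side');t=cam('top')
print(proj(S,s['tool_pos']),proj(t,s['tool_pos']))
u,v=proj(S,s['tool_pos'])[0].astype(int); x,y=proj(t,s['tool_pos'])[0].astype(int)
f=lambda im,u,v:cv2.resize(im[v-50:v+50,max(u-40,0):u+40],None,fx=5,fy=5,interpolation=cv2.INTER_CUBIC)
cv2.imwrite('pics/f.png',np.hstack([f(S['img'],u,v),f(t['img'],x,y)])[:,:,::-1])
# orange blob
for c in(S,t):
    k=cv2.inRange(cv2.cvtColor(c['img'],cv2.COLOR_RGB2HSV),(3,170,110),(14,255,255)); n,l,st,ce=cv2.connectedComponentsWithStats(k); print([(st[i].tolist(),ce[i].round(1).tolist()) for i in range(1,n) if st[i][4]>25])
d=np.array([-.115,.993,0]); z=s['tool_pos'][2]+.019
P=s['tool_pos']; hc=P-d*.1; hc[2]=z-.008+.015; print('expected handle c',hc,proj(S,hc),proj(t,hc))
E
```

```text
6.0 [ 0.57575473 -0.10612379  0.1474014 ] [-0.47687227  0.06402409 -1.19643605] [ 0.14755694  0.01948328 -0.0208646 ] 0.1258505215600382
[[274.11877588 179.38807475]] [[309.67035993 186.82155597]]
[]
[([353, 172, 28, 15, 304], [366.6, 178.5])]
expected handle c [ 0.58725473 -0.20542379  0.1734014 ] [[280.85344878 149.05750599]] [[357.70464102 179.46143547]]
```

View pics/f.png

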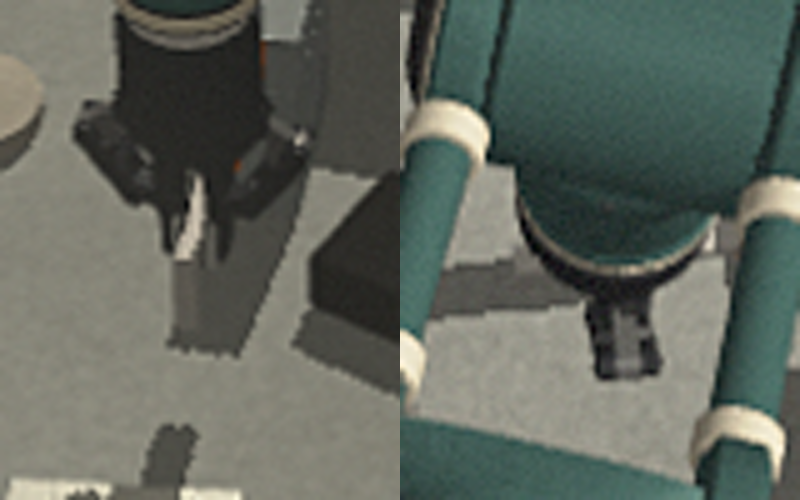

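The orange handle's rear end shows at column 381 in the top view, where I expected it for a grip 100 mm ahead of the handle centre. The scraper is clear of the holder and level. Next is the pad.

```bash
python3 - <<'E'
from h import *
s=bot.read_state();print(s['tool_pos']);goto([.4937,-.1833,.10],74.1)
E
```

```text
[ 0.57392531 -0.10577539  0.14492905]
xyz [-0.1356 -0.1772  0.0899] a [-0.    0.    0.75]
```

step_arm(series=[{"x": -0.02, "y": -0.025, "z": 0, "ax": 0, "ay": 0, "az": 0.1, "grip": 1}, {"x": -0.04, "y": -0.05, "z": 0, "ax": 0, "ay": 0, "az": 0.22, "grip": 1}, {"x": -0.06, "y": -0.08, "z": 0, "ax": 0, "ay": 0, "az": 0.34, "grip": 1}, {"x": -0.08, "y": -0.11, "z": 0, "ax": 0, "ay": 0, "az": 0.46, "grip": 1}, {"x": -0.1, "y": -0.14, "z": 0.02, "ax": 0, "ay": 0, "az": 0.58, "grip": 1}, {"x": -0.12, "y": -0.16, "z": 0.05, "ax": 0, "ay": 0, "az": 0.68, "grip": 1}, {"x": -0.136, "y": -0.177, "z": 0.09, "ax": 0, "ay": 0, "az": 0.75, "grip": 1}, {"x": -0.136, "y": -0.177, "z": 0.09, "ax": 0, "ay": 0, "az": 0.75, "grip": 1}, {"x": -0.136, "y": -0.177, "z": 0.09, "ax": 0, "ay": 0, "az": 0.75, "grip": 1}, {"x": -0.136, "y": -0.177, "z": 0.09, "ax": 0, "ay": 0, "az": 0.75, "grip": 1}])

```text
time: 7.1
tool_pos: [0.4947, -0.1835, 0.1009]
tcp_rot: [2.506, 1.893, 0.001]
wrist_force: [-0.5, 0.2, -1.2]
width: 0.124
grip_force: 80.4
```

```bash
python3 - <<'E'
from h import *
s=bot.read_state();print(s['time'],s['tool_pos'],s['wrist_force'],s['torque'],s['width']);goto([.4937,-.1833,.036],74.1)
S=cam('side'); save(S,'g')
k=cv2.inRange(cv2.cvtColor(S['img'],cv2.COLOR_RGB2HSV),(3,150,90),(16,255,255)); n,l,st,ce=cv2.connectedComponentsWithStats(k); print([(st[i].tolist(),ce[i].round(1).tolist()) for i in range(1,n) if st[i][4]>15])
c=cv2.resize(S['img'][110:230,260:400],None,fx=5,fy=5,interpolation=cv2.INTER_CUBIC); cv2.imwrite('pics/g.png',c[:,:,::-1])
E
```

```text
7.1 [ 0.49466561 -0.18354586  0.10094002] [-0.5247833   0.2159619  -1.19487983] [ 0.14343574 -0.06544136 -0.0649562 ] 0.12442347847238942
xyz [-1.000e-04 -2.100e-03  1.299e-01] a [ 0.002 -0.     0.001]
[([323, 141, 14, 19, 166], [329.2, 149.3]), ([218, 314, 29, 23, 236], [228.3, 326.4]), ([246, 325, 10, 6, 16], [250.0, 326.8])]
```

View pics/g.png

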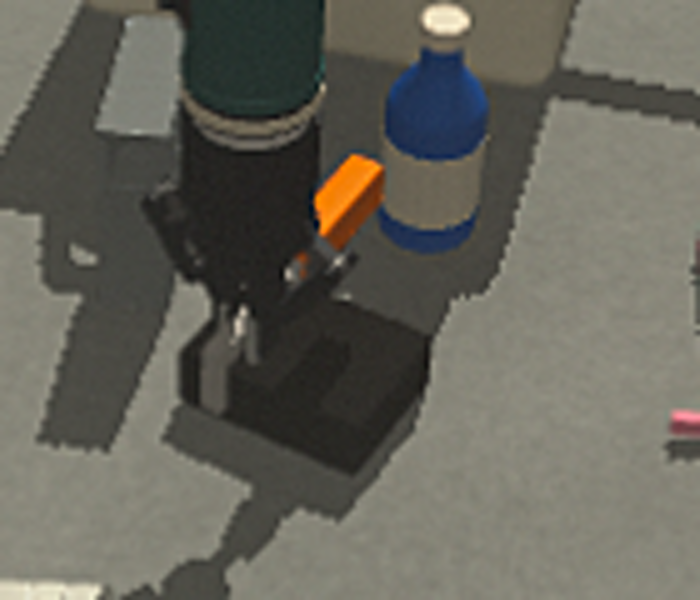

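The scraper is over the pad, its handle rear top edge at about (330,141)–(337,144). I'll check how level it is against that.

```bash
python3 - <<'E'
from h import *
s=bot.read_state();P=s['tool_pos'];S=cam('side');d=np.array([.274,.962,0]);n=np.array([.962,-.274,0])
for z in(.123,.133,.143,.153):
  q=P-d*.145;q[2]=z;print(z,proj(S,[q+n*.012,q-n*.012]).round(1).tolist())
for a in (.1,.035): q=P+d*a; q[2]=P[2]+.012-.03; print(a,proj(S,q))
E
```

```text
0.123 [[330.7, 144.2], [337.5, 146.9]]
0.133 [[330.8, 141.6], [337.7, 144.4]]
0.143 [[331.0, 139.1], [337.9, 141.8]]
0.153 [[331.2, 136.5], [338.1, 139.2]]
0.1 [[290.7438701 203.8756714]]
0.035 [[302.90851801 190.02411975]]
```

step_arm(series=[{"x": 0, "y": 0, "z": 0.05, "ax": 0, "ay": 0, "az": 0, "grip": 1}, {"x": 0, "y": 0, "z": 0.08, "ax": 0, "ay": 0, "az": 0, "grip": 1}, {"x": 0, "y": 0, "z": 0.1, "ax": 0, "ay": 0, "az": 0, "grip": 1}, {"x": 0, "y": 0, "z": 0.11, "ax": 0, "ay": 0, "az": 0, "grip": 1}, {"x": 0, "y": 0, "z": 0.11, "ax": 0, "ay": 0, "az": 0, "grip": 1}, {"x": 0, "y": 0, "z": 0.11, "ax": 0, "ay": 0, "az": 0, "grip": 1}])

```text
time: 7.8
tool_pos: [0.4945, -0.1836, 0.0457]
tcp_rot: [2.507, 1.893, 0.0]
wrist_force: [0.0, -0.1, -1.8]
width: 0.128
grip_force: 80.4
```

step_arm(series=[{"x": 0, "y": 0, "z": 0.006, "ax": 0, "ay": 0, "az": 0, "grip": 1}, {"x": 0, "y": 0, "z": 0.012, "ax": 0, "ay": 0, "az": 0, "grip": 1}, {"x": 0, "y": 0, "z": 0.018, "ax": 0, "ay": 0, "az": 0, "grip": 1}, {"x": 0, "y": 0, "z": 0.022, "ax": 0, "ay": 0, "az": 0, "grip": 1}, {"x": 0, "y": 0, "z": 0.022, "ax": 0, "ay": 0, "az": 0, "grip": 1}, {"x": 0, "y": 0, "z": 0.022, "ax": 0, "ay": 0, "az": 0, "grip": 1}])

```text
time: 8.4
tool_pos: [0.494, -0.1834, 0.0342]
tcp_rot: [-2.507, -1.893, 0.0]
wrist_force: [0.1, 0.2, -1.3]
width: 0.121
grip_force: 80.4
```

step_arm(series=[{"x": 0, "y": 0, "z": 0.002, "ax": 0, "ay": 0, "az": 0, "grip": 0.6}, {"x": 0, "y": 0, "z": 0.002, "ax": 0, "ay": 0, "az": 0, "grip": 0.3}, {"x": 0, "y": 0, "z": 0.002, "ax": 0, "ay": 0, "az": 0, "grip": 0}, {"x": 0, "y": 0, "z": 0.002, "ax": 0, "ay": 0, "az": 0, "grip": -0.2}, {"x": 0, "y": 0, "z": 0.002, "ax": 0, "ay": 0, "az": 0, "grip": -0.2}, {"x": 0, "y": 0, "z": 0.002, "ax": 0, "ay": 0, "az": 0, "grip": -0.2}, {"x": 0, "y": 0, "z": 0.002, "ax": 0, "ay": 0, "az": 0, "grip": -0.2}])

```text
time: 9.1
tool_pos: [0.494, -0.1834, 0.0333]
tcp_rot: [2.507, 1.893, -0.0]
wrist_force: [0.4, -0.5, 0.8]
width: 0.602
grip_force: 0.0
```

step_arm(series=[{"x": 0, "y": 0, "z": -0.05, "ax": 0, "ay": 0, "az": 0, "grip": -0.2}, {"x": 0, "y": 0, "z": -0.12, "ax": 0, "ay": 0, "az": 0, "grip": -0.2}, {"x": 0, "y": 0, "z": -0.2, "ax": 0, "ay": 0, "az": 0, "grip": -0.2}, {"x": 0.06, "y": 0, "z": -0.28, "ax": 0, "ay": 0, "az": 0, "grip": -0.2}, {"x": 0.16, "y": 0, "z": -0.3, "ax": 0, "ay": 0, "az": 0, "grip": -0.2}, {"x": 0.26, "y": 0, "z": -0.3, "ax": 0, "ay": 0, "az": 0, "grip": -0.2}, {"x": 0.36, "y": 0, "z": -0.3, "ax": 0, "ay": 0, "az": 0, "grip": -0.2}, {"x": 0.4, "y": 0, "z": -0.3, "ax": 0, "ay": 0, "az": 0, "grip": -0.2}])

```text
time: 9.9
tool_pos: [0.5496, 0.0126, 0.1838]
tcp_rot: [-2.504, -1.896, -0.003]
wrist_force: [0.4, -0.7, 0.2]
width: 0.602
grip_force: 0.0
```

```bash
python3 - <<'E'
from h import *
s=bot.read_state();print(s['time'],s['tool_pos'],s['width'],s['q'])
S=cam('side');t=cam('top')
f=lambda im,x0,y0,x1,y1,k:cv2.resize(im[y0:y1,x0:x1],None,fx=k,fy=k,interpolation=cv2.INTER_CUBIC)
cv2.imwrite('pics/i.png',np.hstack([f(S['img'],270,130,360,220,4),f(t['img'],310,190,410,280,4)])[:,:,::-1])
for c,b in((S,(270,120,370,220)),(t,(310,190,420,290))):
    k=cv2.inRange(cv2.cvtColor(c['img'],cv2.COLOR_RGB2HSV),(3,150,90),(16,255,255)); m=np.zeros_like(k); m[b[1]:b[3],b[0]:b[2]]=k[b[1]:b[3],b[0]:b[2]]
    for q in cv2.findContours(m,0,2)[0]:
        if cv2.contourArea(q)>20: r=cv2.minAreaRect(q); print(r,cv2.boxPoints(r).round(1).tolist())
E
```

```text
9.9 [0.54957119 0.01260019 0.18383342] 0.6016489024359537 [-2.32427328e-02  6.22390236e-02  1.92686084e+00  1.47758555e-03
  1.15113881e+00  2.50821954e-01]
((325.1275634765625, 169.03103637695312), (10.687408447265625, 26.777244567871094), 40.23636245727539) [[312.3999938964844, 175.8000030517578], [329.70001220703125, 155.39999389648438], [337.8999938964844, 162.3000030517578], [320.6000061035156, 182.6999969482422]]
((385.3487548828125, 241.01840209960938), (40.27999496459961, 11.59999942779541), 16.26020622253418) [[364.3999938964844, 240.89999389648438], [367.6000061035156, 229.8000030517578], [406.29998779296875, 241.10000610351562], [403.1000061035156, 252.1999969482422]]
```

View pics/i.png

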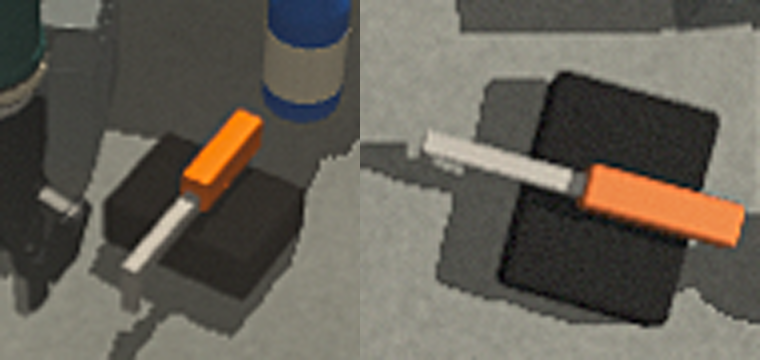

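The scraper lies upright and level on the pad. In the top view the orange handle is centred at (385,241) and the shank tip is at (326,225).

```bash
python3 - <<'E'
from h import *
t=cam('top');S=cam('side')
b=[onz(t,u,v,.075) for u,v in[[364.4,240.9],[367.6,229.8],[406.3,241.1],[403.1,252.2]]]
hc=np.mean(b,0);fr=(b[0]+b[1])/2;re=(b[2]+b[3])/2;d=fr-re;print(hc,np.linalg.norm(d),np.degrees(np.arctan2(d[1],d[0])))
tip=onz(t,326.3,225.5,.061);d=tip-hc;print('tip',tip,np.linalg.norm(d[:2]),np.degrees(np.arctan2(d[1],d[0])))
print('side top c',onz(S,322.5+3,166.5,.075), 'side rect',onz(S,325.1,169,.070))
goto([.4666,-.2796,.2],74.1)
E
```

```text
[ 0.46619375 -0.2786565   0.075     ] 0.09038478419869213 73.95003204311041
tip [ 0.501837   -0.14689719  0.061     ] 0.13649526294756809 74.86277311078351
side top c [ 0.46826801 -0.2748988   0.075     ] side rect [ 0.46781244 -0.26891647  0.07      ]
xyz [-6.002e-01 -6.000e-04 -3.340e-02] a [-0.001  0.001  0.004]
```

step_arm(series=[{"x": -0.1, "y": 0, "z": -0.03, "ax": 0, "ay": 0, "az": 0, "grip": -0.2}, {"x": -0.2, "y": 0, "z": -0.03, "ax": 0, "ay": 0, "az": 0, "grip": -0.2}, {"x": -0.3, "y": 0, "z": -0.03, "ax": 0, "ay": 0, "az": 0, "grip": -0.2}, {"x": -0.4, "y": 0, "z": -0.03, "ax": 0, "ay": 0, "az": 0, "grip": -0.2}, {"x": -0.5, "y": 0, "z": -0.03, "ax": 0, "ay": 0, "az": 0, "grip": -0.2}, {"x": -0.575, "y": 0, "z": 0.0, "ax": 0, "ay": 0, "az": 0, "grip": -0.2}, {"x": -0.575, "y": 0, "z": 0.07, "ax": 0, "ay": 0, "az": 0, "grip": -0.2}, {"x": -0.575, "y": 0, "z": 0.1, "ax": 0, "ay": 0, "az": 0, "grip": -0.2}, {"x": -0.575, "y": 0, "z": 0.1, "ax": 0, "ay": 0, "az": 0, "grip": -0.2}, {"x": -0.575, "y": 0, "z": 0.1, "ax": 0, "ay": 0, "az": 0, "grip": -0.2}])

```text
time: 11.1
tool_pos: [0.4699, -0.2673, 0.1334]
tcp_rot: [-2.506, -1.893, 0.0]
wrist_force: [-0.5, 0.0, 1.2]
width: 0.6
grip_force: 0.0
```

```bash
python3 - <<'E'
from h import *
s=bot.read_state();print(s['time'],s['tool_pos'],s['width']);goto([.4697,-.2675,.049],74.2)
E
```

```text
11.1 [ 0.46987568 -0.26734794  0.13337533] 0.6003337593046839
xyz [-4.000e-04 -1.000e-04  1.688e-01] a [-0.001 -0.001 -0.002]
```

step_arm(series=[{"x": 0, "y": 0, "z": 0.06, "ax": 0, "ay": 0, "az": 0, "grip": -0.2}, {"x": 0, "y": 0, "z": 0.11, "ax": 0, "ay": 0, "az": 0, "grip": -0.2}, {"x": 0, "y": 0, "z": 0.15, "ax": 0, "ay": 0, "az": 0, "grip": -0.2}, {"x": 0, "y": 0, "z": 0.169, "ax": 0, "ay": 0, "az": 0, "grip": -0.2}, {"x": 0, "y": 0, "z": 0.169, "ax": 0, "ay": 0, "az": 0, "grip": -0.2}, {"x": 0, "y": 0, "z": 0.169, "ax": 0, "ay": 0, "az": 0, "grip": 0.1}, {"x": 0, "y": 0, "z": 0.169, "ax": 0, "ay": 0, "az": 0, "grip": 0.4}, {"x": 0, "y": 0, "z": 0.169, "ax": 0, "ay": 0, "az": 0, "grip": 1}, {"x": 0, "y": 0, "z": 0.169, "ax": 0, "ay": 0, "az": 0, "grip": 1}, {"x": 0, "y": 0, "z": 0.169, "ax": 0, "ay": 0, "az": 0, "grip": 1}], force=110)

```text
time: 12.1
tool_pos: [0.4716, -0.2684, 0.051]
tcp_rot: [2.504, 1.891, 0.002]
wrist_force: [-0.7, 1.2, 6.3]
width: 0.259
grip_force: 108.6
```

```bash
python3 - <<'E'
from h import *
s=bot.read_state();print(s['time'],s['tool_pos'],s['width'],s['wrist_force'],s['torque'])
p0=np.array([.652,.0062]);
E
```

```text
12.1 [ 0.47161886 -0.26839405  0.05095369] 0.2592005447658379 [-0.72593285  1.21191227  6.28429716] [0.20970528 0.15608677 0.02719827]
```

Handle gripped: opening 22 mm, force 109 N. I'll lift it and compute the approach above the slot behind the stone.

```bash
cat >> h.py <<'E'
PY=101.9; pd=np.array([np.cos(np.radians(PY)),np.sin(np.radians(PY))]); pn=np.array([-pd[1],pd[0]])
PO=np.array([.5874,-.0079])+.130*pd   # plate origin
def plate(x,y): return PO+x*pd+y*pn
def toplate(w): w=np.array(w)[:2]-PO; return w@pd,w@pn
E
python3 - <<'E'
from h import *
print('stone',toplate([.535,.099]),'rear',toplate([.541,.0673]),'nut',toplate([.5905,.1341]),'strap',toplate([.5402,.2008]))
f=plate(-.080,.030); T=f-.123*pd; print(f,T); goto([*T,.145],PY)
E
```

```text
stone (np.float64(-0.01459229017783651), np.float64(0.029230643400433427)) rear (np.float64(-0.04684825011794267), np.float64(0.029896262166895917)) nut (np.float64(0.008309042909722956), np.float64(-0.03231437218013697)) strap (np.float64(0.08394766274146206), np.float64(0.003150810604527287))
[0.54773452 0.03483932] [ 0.57309764 -0.08551728]
xyz [ 0.4072  0.0958 -0.1881] a [ 0.006  0.003 -0.926]
```

step_arm(series=[{"x": 0, "y": 0, "z": -0.06, "ax": 0, "ay": 0, "az": 0, "grip": 1}, {"x": 0, "y": 0, "z": -0.13, "ax": 0, "ay": 0, "az": 0, "grip": 1}, {"x": 0.03, "y": 0, "z": -0.19, "ax": 0, "ay": 0, "az": 0, "grip": 1}, {"x": 0.09, "y": 0.02, "z": -0.19, "ax": 0, "ay": 0, "az": -0.15, "grip": 1}, {"x": 0.15, "y": 0.04, "z": -0.19, "ax": 0, "ay": 0, "az": -0.3, "grip": 1}, {"x": 0.21, "y": 0.05, "z": -0.19, "ax": 0, "ay": 0, "az": -0.45, "grip": 1}, {"x": 0.27, "y": 0.07, "z": -0.19, "ax": 0, "ay": 0, "az": -0.6, "grip": 1}, {"x": 0.33, "y": 0.08, "z": -0.19, "ax": 0, "ay": 0, "az": -0.75, "grip": 1}, {"x": 0.38, "y": 0.09, "z": -0.19, "ax": 0, "ay": 0, "az": -0.88, "grip": 1}, {"x": 0.407, "y": 0.096, "z": -0.19, "ax": 0, "ay": 0, "az": -0.926, "grip": 1}, {"x": 0.407, "y": 0.096, "z": -0.19, "ax": 0, "ay": 0, "az": -0.926, "grip": 1}, {"x": 0.407, "y": 0.096, "z": -0.19, "ax": 0, "ay": 0, "az": -0.926, "grip": 1}])

```text
time: 13.3
tool_pos: [0.5716, -0.0855, 0.1437]
tcp_rot: [-1.98, -2.439, 0.001]
wrist_force: [-0.6, -0.3, -1.8]
width: 0.261
grip_force: 108.1
```

```bash
python3 - <<'E'
from h import *
s=bot.read_state();print(s['time'],s['tool_pos'],s['width'],s['wrist_force'],s['torque']);f=plate(-.080,.030); T=f-.123*pd; goto([*T,.145],PY)
S=cam('side');t=cam('top')
f=lambda im,x0,y0,x1,y1,k:cv2.resize(im[y0:y1,x0:x1],None,fx=k,fy=k,interpolation=cv2.INTER_CUBIC)
cv2.imwrite('pics/j.png',np.hstack([f(S['img'],220,170,320,290,5),f(t['img'],240,150,300,270,5)])[:,:,::-1])
F=np.array([*(s['tool_pos'][:2]+.123*pd),s['tool_pos'][2]-.036]);print('foot exp',F,toplate(F),proj(S,F),proj(t,F))
e=F+np.array([*(pd*.004),.046]);print('shank end top exp',proj(S,e),proj(t,e))
E
```

```text
13.3 [ 0.57157333 -0.08547515  0.1436676 ] 0.26118508141293406 [-0.59440514 -0.3469497  -1.84673847] [-0.08234892 -0.03018499 -0.06387458]
xyz [-0.0007  0.003  -0.0027] a [-0.001  0.001 -0.001]
foot exp [0.54621022 0.03488146 0.1076676 ] (np.float64(-0.07964445306317923), np.float64(0.03148285663321629)) [[268.5085506  228.21818611]] [[245.15954041 202.89039724]]
shank end top exp [[267.53518581 217.81210159]] [[241.34284109 200.15125336]]
```

View pics/j.png

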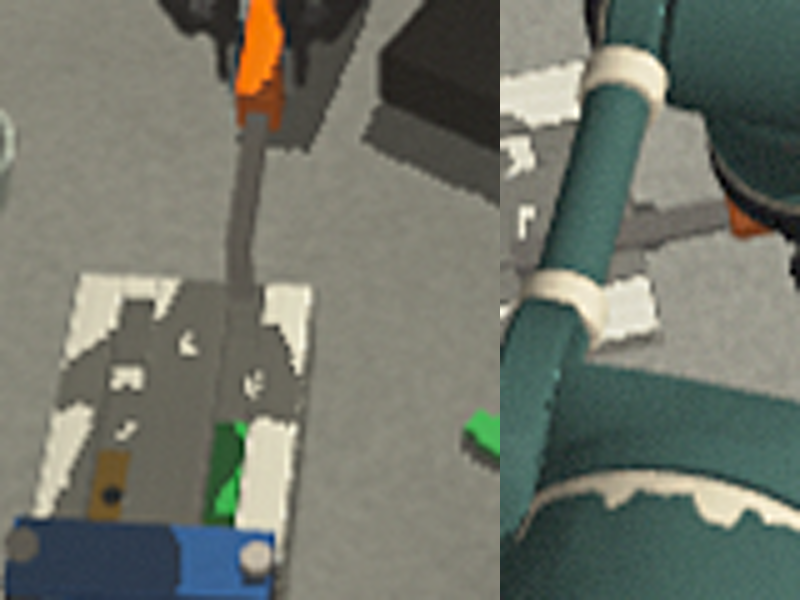

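Side view: foot tip at about (268,227) and shank end at about (267,217), within a pixel or so of the expected positions, so the scraper is level and sits 1.5 mm off the slot line. I'll correct that and lower it in two stages.

step_arm(series=[{"x": 0, "y": 0.003, "z": 0.04, "ax": 0, "ay": 0, "az": 0, "grip": 1}, {"x": 0, "y": 0.003, "z": 0.07, "ax": 0, "ay": 0, "az": 0, "grip": 1}, {"x": 0, "y": 0.003, "z": 0.09, "ax": 0, "ay": 0, "az": 0, "grip": 1}, {"x": 0, "y": 0.003, "z": 0.1, "ax": 0, "ay": 0, "az": 0, "grip": 1}, {"x": 0, "y": 0.003, "z": 0.11, "ax": 0, "ay": 0, "az": 0, "grip": 1}, {"x": 0, "y": 0.003, "z": 0.117, "ax": 0, "ay": 0, "az": 0, "grip": 1}, {"x": 0, "y": 0.003, "z": 0.117, "ax": 0, "ay": 0, "az": 0, "grip": 1}, {"x": 0, "y": 0.003, "z": 0.117, "ax": 0, "ay": 0, "az": 0, "grip": 1}])

```text
time: 14.2
tool_pos: [0.5738, -0.0847, 0.0857]
tcp_rot: [1.979, 2.439, 0.001]
wrist_force: [0.1, -0.1, -1.3]
width: 0.261
grip_force: 108.1
```

```bash
python3 - <<'E'
from h import *
s=bot.read_state();print(s['time'],s['tool_pos'],s['width'],s['wrist_force'],s['torque']);f=plate(-.080,.030); T=f-.123*pd; goto([*T,.069],PY)
F=s['tool_pos'][:2]+.123*pd;print(toplate(F))
E
```

```text
14.2 [ 0.57380283 -0.08470952  0.08569257] 0.2607449766355409 [ 0.09848279 -0.1125532  -1.34628576] [-0.09208754 -0.01983797 -0.02468645]
xyz [-0.0013 -0.0017  0.0334] a [0.001 0.001 0.   ]
(np.float64(-0.07935500944705495), np.float64(0.029143392505933244))
```

Foot bottom is at about 50 mm with no force, so it's inside the throat. Lower the rest and begin pushing.

step_arm(series=[{"x": 0, "y": -0.001, "z": 0.012, "ax": 0, "ay": 0, "az": 0, "grip": 1}, {"x": 0, "y": -0.001, "z": 0.024, "ax": 0, "ay": 0, "az": 0, "grip": 1}, {"x": 0, "y": -0.001, "z": 0.031, "ax": 0, "ay": 0, "az": 0, "grip": 1}, {"x": 0, "y": -0.001, "z": 0.031, "ax": 0, "ay": 0, "az": 0, "grip": 1}, {"x": 0, "y": -0.001, "z": 0.031, "ax": 0, "ay": 0, "az": 0, "grip": 1}])

```text
time: 14.7
tool_pos: [0.5727, -0.0847, 0.0695]
tcp_rot: [-1.979, -2.439, 0.0]
wrist_force: [-0.3, -0.2, -1.0]
width: 0.262
grip_force: 108.1
```

step_arm(series=[{"x": 0.02, "y": 0, "z": 0, "ax": 0, "ay": 0, "az": 0, "grip": 1}, {"x": 0.04, "y": 0, "z": 0, "ax": 0, "ay": 0, "az": 0, "grip": 1}, {"x": 0.055, "y": 0, "z": 0, "ax": 0, "ay": 0, "az": 0, "grip": 1}, {"x": 0.07, "y": 0, "z": 0, "ax": 0, "ay": 0, "az": 0, "grip": 1}, {"x": 0.085, "y": 0, "z": 0, "ax": 0, "ay": 0, "az": 0, "grip": 1}, {"x": 0.1, "y": 0, "z": 0, "ax": 0, "ay": 0, "az": 0, "grip": 1}])

```text
time: 15.3
tool_pos: [0.5627, -0.0353, 0.07]
tcp_rot: [1.978, 2.44, 0.0]
wrist_force: [1.0, -1.4, -1.1]
width: 0.257
grip_force: 108.2
```

```bash
python3 - <<'E'
from h import *
s=bot.read_state();print(s['time'],s['tool_pos'],s['width'],s['wrist_force'],s['torque'])
F=s['tool_pos'][:2]+.123*pd;print(toplate(F), s['tool_pos'][2]-.036); goto([*(plate(.02,.03)-.123*pd),.068],PY)
E
```

```text
15.3 [ 0.56269064 -0.03529231  0.07000637] 0.25669737624827405 [ 0.95695486 -1.431852   -1.08899936] [-0.33297041 -0.07385773  0.03765209]
(np.float64(-0.028708443536579555), np.float64(0.029826741562800154)) 0.034006365317639155
xyz [ 0.0974 -0.0003  0.004 ] a [0.001 0.001 0.   ]
```

step_arm(series=[{"x": 0.015, "y": 0, "z": 0, "ax": 0, "ay": 0, "az": 0, "grip": 1}, {"x": 0.03, "y": 0, "z": 0, "ax": 0, "ay": 0, "az": 0, "grip": 1}, {"x": 0.045, "y": 0, "z": 0, "ax": 0, "ay": 0, "az": 0, "grip": 1}, {"x": 0.06, "y": 0, "z": 0, "ax": 0, "ay": 0, "az": 0, "grip": 1}, {"x": 0.075, "y": 0, "z": 0, "ax": 0, "ay": 0, "az": 0, "grip": 1}, {"x": 0.09, "y": 0, "z": 0, "ax": 0, "ay": 0, "az": 0, "grip": 1}, {"x": 0.105, "y": 0, "z": 0, "ax": 0, "ay": 0, "az": 0, "grip": 1}, {"x": 0.12, "y": 0, "z": 0, "ax": 0, "ay": 0, "az": 0, "grip": 1}, {"x": 0.135, "y": 0, "z": 0, "ax": 0, "ay": 0, "az": 0, "grip": 1}, {"x": 0.15, "y": 0, "z": 0, "ax": 0, "ay": 0, "az": 0, "grip": 1}, {"x": 0.165, "y": 0, "z": 0, "ax": 0, "ay": 0, "az": 0, "grip": 1}, {"x": 0.18, "y": 0, "z": 0, "ax": 0, "ay": 0, "az": 0, "grip": 1}])

```text
time: 16.5
tool_pos: [0.5439, 0.0528, 0.0698]
tcp_rot: [-1.979, -2.44, 0.0]
wrist_force: [-0.1, -1.8, -0.2]
width: 0.255
grip_force: 108.2
```

```bash
python3 - <<'E'
from h import *
s=bot.read_state();print(s['time'],s['tool_pos'],s['width'],s['wrist_force'],s['torque'])
F=s['tool_pos'][:2]+.123*pd;print(toplate(F), s['tool_pos'][2]-.036); goto([*(plate(.138,.03)-.123*pd),.069],PY)
E
```

```text
16.5 [0.54394564 0.05284029 0.0697849 ] 0.255094494537576 [-0.13415559 -1.76043613 -0.17493023] [-0.29138432 -0.07832943 -0.04059062]
(np.float64(0.06139538839348617), np.float64(0.029995585144349714)) 0.03378490468739687
xyz [ 0.1532 -0.      0.0016] a [-0. -0. -0.]
```

step_arm(series=[{"x": 0.014, "y": 0, "z": 0, "ax": 0, "ay": 0, "az": 0, "grip": 1}, {"x": 0.028, "y": 0, "z": 0, "ax": 0, "ay": 0, "az": 0, "grip": 1}, {"x": 0.042, "y": 0, "z": 0, "ax": 0, "ay": 0, "az": 0, "grip": 1}, {"x": 0.056, "y": 0, "z": 0, "ax": 0, "ay": 0, "az": 0, "grip": 1}, {"x": 0.07, "y": 0, "z": 0, "ax": 0, "ay": 0, "az": 0, "grip": 1}, {"x": 0.084, "y": 0, "z": 0, "ax": 0, "ay": 0, "az": 0, "grip": 1}, {"x": 0.098, "y": 0, "z": 0, "ax": 0, "ay": 0, "az": 0, "grip": 1}, {"x": 0.112, "y": 0, "z": 0, "ax": 0, "ay": 0, "az": 0, "grip": 1}, {"x": 0.126, "y": 0, "z": 0, "ax": 0, "ay": 0, "az": 0, "grip": 1}, {"x": 0.14, "y": 0, "z": 0, "ax": 0, "ay": 0, "az": 0, "grip": 1}, {"x": 0.15, "y": 0, "z": 0, "ax": 0, "ay": 0, "az": 0, "grip": 1}, {"x": 0.15, "y": 0, "z": 0, "ax": 0, "ay": 0, "az": 0, "grip": 1}])

```text
time: 17.7
tool_pos: [0.5282, 0.1264, 0.0696]
tcp_rot: [-1.978, -2.44, 0.0]
wrist_force: [0.2, -3.0, -2.5]
width: 0.253
grip_force: 108.0
```

```bash
cat > st.py <<'E'
from h import *
s=bot.read_state();print(s['time'],s['tool_pos'],s['width'],s['wrist_force'])
F=s['tool_pos'][:2]+.123*pd;print('foot',toplate(F), s['tool_pos'][2]-.036)
for n in('top','side'):
    c=cam(n);k=cv2.inRange(cv2.cvtColor(c['img'],cv2.COLOR_RGB2HSV),(45,100,30),(80,255,255))
    for q in cv2.findContours(k,0,2)[0]:
        if cv2.contourArea(q)>20:
            r=cv2.minAreaRect(q)
            for z in (.03,.009): 
                w=onz(c,*r[0],z);p=np.array(toplate(w))
                if abs(p[1])<.08 and -.1<p[0]<.35: print(n,z,np.round(r[0],1),np.round(r[1],1),round(r[2]),'tray x,y',(p-[.195,0]).round(4),[np.subtract(toplate(onz(c,*b,z)),[.195,0]).round(3).tolist() for b in cv2.boxPoints(r)])
E
python3 st.py
```

```text
17.7 [0.52823512 0.12638245 0.06957612] 0.25301412394531536 [ 0.19468852 -2.95813711 -2.52156621]
foot (np.float64(0.13659662975487327), np.float64(0.03020376096273226)) 0.03357612229223001
top 0.03 [151.5 227.5] [13. 13.] 90 tray x,y [-0.0403  0.0318] [[-0.028, 0.013], [-0.058, 0.02], [-0.053, 0.05], [-0.022, 0.044]]
top 0.009 [151.5 227.5] [13. 13.] 90 tray x,y [-0.035   0.0286] [[-0.022, 0.01], [-0.053, 0.016], [-0.048, 0.047], [-0.017, 0.041]]
side 0.03 [256.7 329.3] [11.6 24.2] 6 tray x,y [-0.0185  0.0296] [[0.013, 0.017], [-0.052, 0.014], [-0.051, 0.043], [0.014, 0.045]]
side 0.009 [256.7 329.3] [11.6 24.2] 6 tray x,y [-0.0296  0.0267] [[0.003, 0.014], [-0.064, 0.01], [-0.063, 0.04], [0.003, 0.042]]
```

step_arm(series=[{"x": 0.006, "y": 0, "z": 0, "ax": 0, "ay": 0, "az": 0, "grip": 1}, {"x": 0.012, "y": 0, "z": 0, "ax": 0, "ay": 0, "az": 0, "grip": 1}, {"x": 0.018, "y": 0, "z": 0, "ax": 0, "ay": 0, "az": 0, "grip": 1}, {"x": 0.018, "y": 0, "z": 0, "ax": 0, "ay": 0, "az": 0, "grip": 1}, {"x": 0.018, "y": 0, "z": 0, "ax": 0, "ay": 0, "az": 0, "grip": 1}])

```text
time: 18.3
tool_pos: [0.5268, 0.1345, 0.0698]
tcp_rot: [1.979, 2.44, 0.0]
wrist_force: [0.4, 0.4, -1.2]
width: 0.259
grip_force: 108.1
```

```bash
python3 st.py
```

```text
18.3 [0.52677718 0.13449259 0.06982571] 0.2589628500458725 [ 0.44244754  0.40241223 -1.21423952]
foot (np.float64(0.14483310462879204), np.float64(0.02995802782643587)) 0.03382571158333395
top 0.03 [149.6 229.5] [18.3 12.4] 6 tray x,y [-0.035   0.0356] [[-0.01, 0.043], [-0.018, 0.015], [-0.06, 0.028], [-0.052, 0.056]]
top 0.009 [149.6 229.5] [18.3 12.4] 6 tray x,y [-0.0297  0.0325] [[-0.004, 0.04], [-0.012, 0.011], [-0.055, 0.025], [-0.047, 0.054]]
side 0.03 [256.4 330. ] [12.1 23.4] 6 tray x,y [-0.0165  0.0291] [[0.014, 0.016], [-0.049, 0.013], [-0.048, 0.043], [0.015, 0.045]]
side 0.009 [256.4 330. ] [12.1 23.4] 6 tray x,y [-0.0276  0.0263] [[0.004, 0.012], [-0.061, 0.01], [-0.06, 0.041], [0.005, 0.042]]
```

Push force has dropped to zero: the stone has fallen into the tray, centre about 28 mm behind tray centre. I'll withdraw along the slot and lift.

step_arm(series=[{"x": -0.02, "y": 0, "z": 0, "ax": 0, "ay": 0, "az": 0, "grip": 1}, {"x": -0.05, "y": 0, "z": 0, "ax": 0, "ay": 0, "az": 0, "grip": 1}, {"x": -0.08, "y": 0, "z": 0, "ax": 0, "ay": 0, "az": 0, "grip": 1}, {"x": -0.12, "y": 0, "z": 0, "ax": 0, "ay": 0, "az": 0, "grip": 1}, {"x": -0.16, "y": 0, "z": 0, "ax": 0, "ay": 0, "az": 0, "grip": 1}, {"x": -0.2, "y": 0, "z": 0, "ax": 0, "ay": 0, "az": 0, "grip": 1}, {"x": -0.24, "y": 0, "z": 0, "ax": 0, "ay": 0, "az": 0, "grip": 1}, {"x": -0.28, "y": 0, "z": 0, "ax": 0, "ay": 0, "az": 0, "grip": 1}, {"x": -0.32, "y": 0, "z": 0, "ax": 0, "ay": 0, "az": 0, "grip": 1}, {"x": -0.34, "y": 0, "z": 0, "ax": 0, "ay": 0, "az": 0, "grip": 1}, {"x": -0.34, "y": 0, "z": 0, "ax": 0, "ay": 0, "az": 0, "grip": 1}])

```text
time: 19.5
tool_pos: [0.5621, -0.034, 0.0698]
tcp_rot: [1.983, 2.437, 0.0]
wrist_force: [0.2, -0.1, -1.3]
width: 0.255
grip_force: 108.1
```

step_arm(series=[{"x": 0, "y": 0, "z": -0.03, "ax": 0, "ay": 0, "az": 0, "grip": 1}, {"x": 0, "y": 0, "z": -0.07, "ax": 0, "ay": 0, "az": 0, "grip": 1}, {"x": 0, "y": 0, "z": -0.11, "ax": 0, "ay": 0, "az": 0, "grip": 1}, {"x": 0, "y": 0, "z": -0.15, "ax": 0, "ay": 0, "az": 0, "grip": 1}, {"x": 0, "y": 0, "z": -0.15, "ax": 0, "ay": 0, "az": 0, "grip": 1}])

```text
time: 20.0
tool_pos: [0.5646, -0.0313, 0.1494]
tcp_rot: [1.974, 2.436, 0.007]
wrist_force: [0.5, 0.9, -1.9]
width: 0.255
grip_force: 108.1
```

```bash
python3 st.py; python3 - <<'E'
from h import *
goto([.4705,-.268,.145],74.2)
S=cam('side')
k=cv2.inRange(cv2.cvtColor(S['img'],cv2.COLOR_RGB2HSV),(10,120,90),(28,255,255)); n,l,st,ce=cv2.connectedComponentsWithStats(k)
for i in range(1,n):
    if st[i][4]>15: print(ce[i],st[i][4],toplate(onz(S,*ce[i],.042)))
E
```

```text
20.0 [ 0.56458407 -0.03125444  0.14938068] 0.2545285746047972 [ 0.49242921  0.91326918 -1.93239894]
foot (np.float64(-0.0251477877034646), np.float64(0.027141371749458097)) 0.1133806810495856
top 0.03 [147.9 228.3] [12.2 23.7] 80 tray x,y [-0.0315  0.0319] [[-0.003, 0.017], [-0.06, 0.018], [-0.06, 0.047], [-0.003, 0.046]]
top 0.009 [147.9 228.3] [12.2 23.7] 80 tray x,y [-0.0261  0.0287] [[0.003, 0.013], [-0.055, 0.015], [-0.055, 0.044], [0.003, 0.043]]
side 0.03 [256.4 330. ] [12.1 23.4] 6 tray x,y [-0.0165  0.0291] [[0.014, 0.016], [-0.049, 0.013], [-0.048, 0.043], [0.015, 0.045]]
side 0.009 [256.4 330. ] [12.1 23.4] 6 tray x,y [-0.0276  0.0263] [[0.004, 0.012], [-0.061, 0.01], [-0.06, 0.041], [0.005, 0.042]]
xyz [-0.4252 -0.2774  0.0011] a [ 0.003 -0.     0.925]
[391.40140845  15.2834507 ] 568 (np.float64(-1.506424458421442), np.float64(0.4494159767500655))
[433.56818182   6.60227273] 88 (np.float64(-1.6371513039200833), np.float64(0.6707530740881115))
[4.50882353e+02 2.94117647e-01] 17 (np.float64(-1.7316694656962899), np.float64(0.7741257977422569))
[447.04166667   6.075     ] 120 (np.float64(-1.6552370387534734), np.float64(0.7419604178294352))
[420.46008403  87.17016807] 952 (np.float64(-0.886797347468716), np.float64(0.5212369475740664))
[268.56565657 196.46464646] 198 (np.float64(-0.25764131880403623), np.float64(0.007461637371439399))
[346.70491803 267.66120219] 183 (np.float64(-0.016189897183312804), np.float64(0.24281491908493336))
[241.11111111 266.79365079] 63 (np.float64(0.0037409081509021495), np.float64(-0.034370075265990584))
```

The stone lies flat in the tray; both views agree on tray x ≈ -27 mm, y ≈ 28 mm. Back to the pad.

step_arm(series=[{"x": -0.04, "y": -0.02, "z": 0, "ax": 0, "ay": 0, "az": 0.05, "grip": 1}, {"x": -0.09, "y": -0.05, "z": 0, "ax": 0, "ay": 0, "az": 0.15, "grip": 1}, {"x": -0.14, "y": -0.09, "z": 0, "ax": 0, "ay": 0, "az": 0.28, "grip": 1}, {"x": -0.19, "y": -0.125, "z": 0, "ax": 0, "ay": 0, "az": 0.4, "grip": 1}, {"x": -0.24, "y": -0.16, "z": 0, "ax": 0, "ay": 0, "az": 0.52, "grip": 1}, {"x": -0.29, "y": -0.19, "z": 0, "ax": 0, "ay": 0, "az": 0.64, "grip": 1}, {"x": -0.34, "y": -0.22, "z": 0, "ax": 0, "ay": 0, "az": 0.76, "grip": 1}, {"x": -0.38, "y": -0.25, "z": 0, "ax": 0, "ay": 0, "az": 0.86, "grip": 1}, {"x": -0.41, "y": -0.27, "z": 0, "ax": 0, "ay": 0, "az": 0.92, "grip": 1}, {"x": -0.425, "y": -0.277, "z": 0, "ax": 0, "ay": 0, "az": 0.925, "grip": 1}, {"x": -0.425, "y": -0.277, "z": 0, "ax": 0, "ay": 0, "az": 0.925, "grip": 1}, {"x": -0.425, "y": -0.277, "z": 0, "ax": 0, "ay": 0, "az": 0.925, "grip": 1}])

```text
time: 21.35
tool_pos: [0.4699, -0.2676, 0.144]
tcp_rot: [-2.505, -1.893, 0.0]
wrist_force: [-0.2, 0.6, -1.6]
width: 0.256
grip_force: 108.2
```

```bash
python3 - <<'E'
from h import *
s=bot.read_state();print(s['time'],s['tool_pos'],s['wrist_force']);goto([.4705,-.268,.052],74.2)
E
```

```text
21.35 [ 0.4699404  -0.26759527  0.14403899] [-0.16872014  0.62371704 -1.63269884]
xyz [-0.0007  0.0015  0.1841] a [-0.002 -0.002 -0.001]
```

step_arm(series=[{"x": 0, "y": 0, "z": 0.06, "ax": 0, "ay": 0, "az": 0, "grip": 1}, {"x": 0, "y": 0, "z": 0.11, "ax": 0, "ay": 0, "az": 0, "grip": 1}, {"x": 0, "y": 0, "z": 0.15, "ax": 0, "ay": 0, "az": 0, "grip": 1}, {"x": 0, "y": 0, "z": 0.165, "ax": 0, "ay": 0, "az": 0, "grip": 1}, {"x": 0, "y": 0, "z": 0.175, "ax": 0, "ay": 0, "az": 0, "grip": 1}, {"x": 0, "y": 0, "z": 0.182, "ax": 0, "ay": 0, "az": 0, "grip": 1}, {"x": 0, "y": 0, "z": 0.184, "ax": 0, "ay": 0, "az": 0, "grip": 1}, {"x": 0, "y": 0, "z": 0.184, "ax": 0, "ay": 0, "az": 0, "grip": 1}, {"x": 0, "y": 0, "z": 0.184, "ax": 0, "ay": 0, "az": 0, "grip": 1}])

```text
time: 22.25
tool_pos: [0.4707, -0.2688, 0.0536]
tcp_rot: [2.505, 1.893, 0.001]
wrist_force: [-1.3, -0.6, -1.6]
width: 0.256
grip_force: 108.3
```

step_arm(series=[{"x": 0, "y": 0, "z": 0.003, "ax": 0, "ay": 0, "az": 0, "grip": 1}, {"x": 0, "y": 0, "z": 0.004, "ax": 0, "ay": 0, "az": 0, "grip": 1}, {"x": 0, "y": 0, "z": 0.004, "ax": 0, "ay": 0, "az": 0, "grip": 1}, {"x": 0, "y": 0, "z": 0.004, "ax": 0, "ay": 0, "az": 0, "grip": 0.3}, {"x": 0, "y": 0, "z": 0.004, "ax": 0, "ay": 0, "az": 0, "grip": 0}, {"x": 0, "y": 0, "z": 0.004, "ax": 0, "ay": 0, "az": 0, "grip": -0.2}, {"x": 0, "y": 0, "z": 0.004, "ax": 0, "ay": 0, "az": 0, "grip": -0.2}, {"x": 0, "y": 0, "z": 0.004, "ax": 0, "ay": 0, "az": 0, "grip": -0.2}])

```text
time: 23.05
tool_pos: [0.4702, -0.2685, 0.0509]
tcp_rot: [2.506, 1.894, 0.0]
wrist_force: [0.1, -0.3, -0.2]
width: 0.598
grip_force: 0.0
```

step_arm(series=[{"x": 0, "y": 0, "z": -0.04, "ax": 0, "ay": 0, "az": 0, "grip": -0.2}, {"x": 0, "y": 0, "z": -0.1, "ax": 0, "ay": 0, "az": 0, "grip": -0.2}, {"x": 0, "y": 0, "z": -0.2, "ax": 0, "ay": 0, "az": 0, "grip": -0.2}, {"x": 0, "y": 0, "z": -0.3, "ax": 0, "ay": 0, "az": 0, "grip": -0.2}, {"x": 0.1, "y": 0, "z": -0.35, "ax": 0, "ay": 0, "az": 0, "grip": -0.2}, {"x": 0.2, "y": 0, "z": -0.35, "ax": 0, "ay": 0, "az": 0, "grip": -0.2}, {"x": 0.3, "y": 0, "z": -0.35, "ax": 0, "ay": 0, "az": 0, "grip": -0.2}, {"x": 0.4, "y": 0, "z": -0.35, "ax": 0, "ay": 0, "az": 0, "grip": -0.2}, {"x": 0.5, "y": 0, "z": -0.35, "ax": 0, "ay": 0, "az": 0, "grip": -0.2}, {"x": 0.5, "y": 0, "z": -0.35, "ax": 0, "ay": 0, "az": 0, "grip": -0.2}, {"x": 0.5, "y": 0, "z": -0.35, "ax": 0, "ay": 0, "az": 0, "grip": -0.2}])

```text
time: 24.15
tool_pos: [0.5385, -0.0265, 0.2257]
tcp_rot: [2.503, 1.898, -0.001]
wrist_force: [0.3, -0.8, -0.3]
width: 0.598
grip_force: 0.0
```

```bash
python3 st.py; python3 - <<'E'
from h import *
t=cam('top');S=cam('side')
for c,b in((S,(270,120,370,220)),(t,(310,190,420,290))):
    k=cv2.inRange(cv2.cvtColor(c['img'],cv2.COLOR_RGB2HSV),(3,150,90),(16,255,255)); m=np.zeros_like(k); m[b[1]:b[3],b[0]:b[2]]=k[b[1]:b[3],b[0]:b[2]]
    for q in cv2.findContours(m,0,2)[0]:
        if cv2.contourArea(q)>20: r=cv2.minAreaRect(q); print(r,onz(c,*r[0],.075))
E
```

```text
24.15 [ 0.5384935  -0.02652609  0.22571707] 0.5978998245250061 [ 0.25982609 -0.8041436  -0.32971999]
foot (np.float64(-0.015141073089864709), np.float64(0.05169622832550779)) 0.1897170678535636
top 0.03 [147.9 228.1] [12.3 23.7] 81 tray x,y [-0.0314  0.0314] [[-0.003, 0.016], [-0.06, 0.018], [-0.06, 0.047], [-0.003, 0.045]]
top 0.009 [147.9 228.1] [12.3 23.7] 81 tray x,y [-0.026   0.0283] [[0.003, 0.012], [-0.055, 0.014], [-0.055, 0.044], [0.003, 0.042]]
side 0.03 [256.4 330. ] [12.1 23.4] 6 tray x,y [-0.0165  0.0291] [[0.014, 0.016], [-0.049, 0.013], [-0.048, 0.043], [0.015, 0.045]]
side 0.009 [256.4 330. ] [12.1 23.4] 6 tray x,y [-0.0276  0.0263] [[0.004, 0.012], [-0.061, 0.01], [-0.06, 0.041], [0.005, 0.042]]
((325.8588562011719, 168.66470336914062), (10.629592895507812, 26.57398223876953), 40.60129928588867) [ 0.4648391  -0.26573934  0.075     ]
((385.5474853515625, 241.33636474609375), (40.272579193115234, 11.61709213256836), 16.189208984375) [ 0.46542462 -0.2790764   0.075     ]
```

The scraper lies as it did the first time, with the same outline in both views, and the stone rests flat in the tray. Handing in.

```bash
python3 -c "
from h import *
print(bot.finish_job())"
```

```text
the job is handed in; nothing more can be done
None
```

I handed the job in at about 24 s of the 70 s: the stone lies flat in the red tray and the scraper rests upright on the black pad, let go; the hand-in returned no verdict, and I did not separately check the bowl and bottle at the end.

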